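# Build the second tier on the furnace load plate

### The arm

A 6-joint arm with a two-finger parallel gripper is mounted at the origin on the work surface. World frame = base frame: x ahead of the robot, y to its left, z up, the work surface at z = 0. Lengths are in m, angles in rad, forces in N, time in s.
With the tool pointing down it reaches from about 0.35 to 0.975 m from the base axis. Payload 4.9 kg.
Tool frame: the origin (TCP) lies at the very end of the fingers, on their centre line; the grasp point (between the pads) lies 19 mm behind it (ctrl.grasp_offset is the distance from the TCP to the grasp point, in m); z points along the fingers, y is the line along which they close (so a half turn about z gives the same grasp; the last joint's range is limited). The gripper opens to 85 mm and grips with 20 to 120 N. Pads are 22 mm wide; open, the fingers measure 114 mm over their backs; the gripper's body (76 mm by 85 mm) begins 54 mm behind the grasp point. The pads swing forward as they close: fully open they stand 13 mm farther back than shut.
Start: joints at [-1.446, 0.053, 1.613, -0, 1.476, -0.119], TCP at [0.151, -0.606, 0.231] pointing down, gripper open.
Joint ranges: [-3.01, 3.01], [-1.01, 2.22], [0.06, 2.58], [-1.02, 4.17], [0.09, 2.62], [-3.14, 3.14]. Speed limits (rad/s): [2.57, 2.57, 3.14, 3.14, 3.14, 3.14].

### API

Orientations are given as a rotation vector (axis times angle).
In Python, from station import ctrl, optics gives the robot as it stands.
- The arm moves only by the shell command python3 -m handwheel 'ROWS' [OPENING] [FORCE]. ROWS is JSON, a list of rows, each an object of numbers: "tx", "ty", "tz": the shift along the tool's x, y, z in mm; "roll": the turn about the tool's z in rad. A call has 1 to 12 rows; each row shifts and turns the commanded pose from where the row before left it, along the tool's axes as they then stand; what a row does not reach is not made up. A row lasts 1/12 s, in which the tool goes at most 41.7 mm and 7.16 degrees, less where a joint would pass 70% of its speed; a pose out of reach is approached as far as the arm can. A call with a gripper value outside its range is refused whole. OPENING is the finger opening in mm, from 0 to 85.4, set as the call begins (- or left out, the last holds). The fingers move at their own pace and stop on an object; FORCE is the grip in N (left out, the last holds). Time passes only in rows, so rows that do not move let the fingers close. It gives the time, the measured TCP pose, the force, the opening and the grip force at its end, in the units of the state.
- ctrl.get_obs(): the state, without advancing time (a new reading comes with each control period).
- optics.get_image(name): name is "scene" or "top" or "wrist"; returns (picture, depth): 400x640x3 uint8, red, green, blue; 400x640 float32, m along the optical axis (not along the pixel's ray), 0 where there is no reading.
- optics.camera_params(name): a dict with "mtx" (3x3 intrinsics, pixels), "k1" (the pictures are not rectified: a ray, as slopes to the right and down, at radius r is drawn at 1 + k1 r^2 times it, then the intrinsics apply), "extrinsics" (4x4, takes a point from camera to world coordinates); the wrist camera has in their place "tool_from_camera" (4x4, takes a point from camera to tool coordinates, whose origin is the TCP and whose axes are the flange's). Camera axes: x right, y down, z forward; pixel columns grow to the right and rows downward; lengths in m; the calibration is good to about 2 mm. A picture is of the moment at which its call begins: read the wrist's pose just before it. camera_params takes no time and is no camera call.
- ctrl.finish_job(): hands the job in; it is judged then, once.
The state is a dict: "t": time; "q": joint angles; "dq": joint speeds; "effort": joint torques, N m; "tool_pos": TCP position; "tool_rot": TCP orientation; "contact_force": force on the tool from outside, world axes, zero at the start; "wrist_torque": the same for the moment, N m; "opening": finger opening in m; "grip_force": force on a finger pad.
Only numpy, scipy, OpenCV 4.12 (cv2) and the standard library are available. Lean on these libraries where they do the work, as an engineer would, in place of code of your own. Each camera call takes 0.05 s, during which the arm holds its last target. There are 200 camera calls.

### The job

A dish already stands on the furnace's load plate; build a second tier over it. Stand the two tall props on the plate, one to the left and one to the right of the dish and square to the plate, and lay the batt across them, in line with the plate's long side, with a prop under each end and the dish under its middle; then stand the crucible on the middle of the batt and see that its lid sits centred on it. The ceramic chips, so set every piece down gently, and leave the dish, the short prop and the hand tools where they are.

Things in the scene. Friction and masses are not known exactly. Their poses are not given: they have to be found in the camera images.
- plate: The furnace's load plate, fixed: a dark brown-grey ceramic slab 160 (x) x 260 (y) mm on flat steel bars, top face 12 mm above the bench, a low wire handle on its -x long side (49 mm out, under 10 mm high). Origin: centre of its underside, at bench height; y along its long side, z up. It lies to the robot's left or right, turned up to 0.35 rad.
- dish: Shallow round white porcelain dish with a grey specimen in it, 56 mm across the rim and 24 mm high, standing loose near the middle of the load plate (up to 15 mm off in each direction). Origin: centre of its underside. z up, x and y as those of the plate at the start. Not to be moved.
- tall_prop_a: One of two alike tall kiln props: a buff ceramic block 60 (x) x 24 (y) mm and 50 mm high, about 145 g, upright. Origin: centre of its underside; z up. Starts on the light grey board, whose top is 6 mm above the bench.
- tall_prop_b: The other tall kiln prop, 60 (x) x 24 (y) x 50 mm high, as tall_prop_a; the two may change places. Origin: centre of its underside; z up.
- batt: The batt (kiln shelf): a flat buff ceramic slab 60 (x) x 190 (y) x 10 mm thick, about 230 g, lying flat on the light grey board. Origin: centre of its underside; y along its length, z up. Can be gripped across its 60 mm width.
- crucible: White porcelain crucible, a tapered open cup 55 mm high, 52 mm across the rim and 36 mm across the base, wall 3 mm, about 100 g, upright on the light grey board. Origin: centre of its underside; z up (axis).
- lid: The crucible's lid: a white porcelain disc 62 mm across and 5 mm thick, flat underneath, with an upright round knob of 13 mm diameter and 17 mm height in the centre of its top (top of knob 22 mm above the underside), about 45 g. Starts knob up on the light grey board. Origin: centre of its underside; z up.
- short_prop: Bystander: a short kiln prop, a buff block 60 (x) x 24 (y) mm like the tall ones but only 18 mm high (lower than the dish), lying among the stock on the light grey board. Origin: centre of its underside.
- gas_lighter: Bystander: a teal gas lighter with a steel tube, about 213 mm long, 26 mm wide and 24 mm high, lying on the bench crosswise on the far side of the work. Origin: on its axis, 7 mm inside the handle at its tube end, at bench height.
- screwdriver: Bystander: a red-handled screwdriver about 200 mm long lying on the bench crosswise on the far side of the work. Origin: on the underside of its middle.

How it is judged:
On the way, in this order (a step that is already met when the one before it is completed fails the run):
1. both tall props stand upright on the load plate, one on each side of the dish along the plate's length ((((y of tall_prop_a in the frame of dish between 0.045 and 0.102 m and x of tall_prop_a in the frame of dish between -0.025 and 0.025 m and angle between the x axis of tall_prop_a and the x axis of plate, either way round below 0.25 rad and z of tall_prop_a in the frame of plate between 0.009 and 0.015 m and angle between tall_prop_a's own z axis and vertical below 0.08 rad) and (y of tall_prop_b in the frame of dish between -0.102 and -0.045 m and x of tall_prop_b in the frame of dish between -0.025 and 0.025 m and angle between the x axis of tall_prop_b and the x axis of plate, either way round below 0.25 rad and z of tall_prop_b in the frame of plate between 0.009 and 0.015 m and angle between tall_prop_b's own z axis and vertical below 0.08 rad)) or ((y of tall_prop_b in the frame of dish between 0.045 and 0.102 m and x of tall_prop_b in the frame of dish between -0.025 and 0.025 m and angle between the x axis of tall_prop_b and the x axis of plate, either way round below 0.25 rad and z of tall_prop_b in the frame of plate between 0.009 and 0.015 m and angle between tall_prop_b's own z axis and vertical below 0.08 rad) and (y of tall_prop_a in the frame of dish between -0.102 and -0.045 m and x of tall_prop_a in the frame of dish between -0.025 and 0.025 m and angle between the x axis of tall_prop_a and the x axis of plate, either way round below 0.25 rad and z of tall_prop_a in the frame of plate between 0.009 and 0.015 m and angle between tall_prop_a's own z axis and vertical below 0.08 rad)))), for 0.2 s.
2. the batt lies level across both props, over the dish and in line with the plate (z of batt in the frame of plate between 0.059 and 0.065 m and angle between batt's own z axis and vertical below 0.06 rad and horizontal distance between batt and dish below 0.015 m and angle between the y axis of batt and the y axis of plate, either way round below 0.17 rad and (((y of tall_prop_a in the frame of batt between 0.055 and 0.092 m and x of tall_prop_a in the frame of batt between -0.015 and 0.015 m and angle between the x axis of tall_prop_a and the x axis of plate, either way round below 0.25 rad and z of tall_prop_a in the frame of plate between 0.009 and 0.015 m and angle between tall_prop_a's own z axis and vertical below 0.08 rad) and (y of tall_prop_b in the frame of batt between -0.092 and -0.055 m and x of tall_prop_b in the frame of batt between -0.015 and 0.015 m and angle between the x axis of tall_prop_b and the x axis of plate, either way round below 0.25 rad and z of tall_prop_b in the frame of plate between 0.009 and 0.015 m and angle between tall_prop_b's own z axis and vertical below 0.08 rad)) or ((y of tall_prop_b in the frame of batt between 0.055 and 0.092 m and x of tall_prop_b in the frame of batt between -0.015 and 0.015 m and angle between the x axis of tall_prop_b and the x axis of plate, either way round below 0.25 rad and z of tall_prop_b in the frame of plate between 0.009 and 0.015 m and angle between tall_prop_b's own z axis and vertical below 0.08 rad) and (y of tall_prop_a in the frame of batt between -0.092 and -0.055 m and x of tall_prop_a in the frame of batt between -0.015 and 0.015 m and angle between the x axis of tall_prop_a and the x axis of plate, either way round below 0.25 rad and z of tall_prop_a in the frame of plate between 0.009 and 0.015 m and angle between tall_prop_a's own z axis and vertical below 0.08 rad)))), for 0.2 s.
3. the crucible stands on the middle of the batt with its lid on (z of crucible in the frame of batt between 0.007 and 0.013 m and angle between crucible's own z axis and vertical below 0.06 rad and horizontal distance between crucible and batt below 0.013 m and z of lid in the frame of crucible between 0.052 and 0.058 m and angle between lid's own z axis and vertical below 0.07 rad and horizontal distance between lid and crucible below 0.008 m), for 0.2 s.
At the end, for the whole second after the job is handed in: Tall props upright on plate, 55-92 mm either way along batt from its middle, 15 mm off its line, square to 0.25 rad; batt level on them, middle within 15 mm of dish, 0.17 rad of plate's long side; crucible upright within 13 mm of batt's middle; lid flat on it, 8 mm; all released, at rest (all of step 2 and all of step 3 and linear speed of each of tall_prop_a, tall_prop_b, batt, crucible, lid below 0.02 m/s); the robot touches nothing.
It fails at once if the dish is pushed more than 12 mm or tipped (distance of dish from where it was at the start of the episode above 0.012 m or angle between dish's own z axis and vertical above 0.3 rad).
It fails at once if the short prop, the gas lighter or the screwdriver is moved more than 25 mm (distance of any of short_prop, gas_lighter, screwdriver from where it was at the start of the episode above 0.025 m).
It fails at once if a piece is dropped: it falls free of the fingers at over 0.5 m/s, as from more than 13 mm ((linear speed of tall_prop_a above 0.5 m/s and contact force between the fingers and tall_prop_a below 0.05 N) or (linear speed of tall_prop_b above 0.5 m/s and contact force between the fingers and tall_prop_b below 0.05 N) or (linear speed of batt above 0.5 m/s and contact force between the fingers and batt below 0.05 N) or (linear speed of crucible above 0.5 m/s and contact force between the fingers and crucible below 0.05 N) or (linear speed of lid above 0.5 m/s and contact force between the fingers and lid below 0.05 N)).
It fails at once if a piece is pressed onto the one beneath it with more than 50 N (contact force between any of tall_prop_a, tall_prop_b and plate above 50 N or contact force between batt and tall_prop_a above 50 N or contact force between batt and tall_prop_b above 50 N or contact force between crucible and batt above 50 N or contact force between lid and crucible above 50 N).
It also fails if it takes over 134 s, if anything falls off the work surface, if the arm or the gripper's body presses on something with over 40 N, if the wrist force passes 120 N, or if a joint passes its speed limit or range.

## Working session

There is one attempt and no reset: what is moved stays moved. The work goes in short steps, Python scripts to look and compute and a shell command to move; the robot and the scene stay as the last step left them, time stands still between calls to the robot, and variables do not carry over. Pictures are saved under pics/ and viewed, at most 14 in all, crops included, and the job is handed in when it is done.

```bash
ls; mkdir -p pics
cat > h.py <<'E'
import numpy as np, cv2
from station import ctrl, optics
from scipy.spatial.transform import Rotation as R
def cam(name):
    o=ctrl.get_obs(); im,d=optics.get_image(name); p=optics.camera_params(name)
    if 'extrinsics' in p: T=np.array(p['extrinsics'])
    else:
        W=np.eye(4);W[:3,:3]=R.from_rotvec(o['tool_rot']).as_matrix();W[:3,3]=o['tool_pos'];T=W@np.array(p['tool_from_camera'])
    return im,d,np.array(p['mtx']),p['k1'],T
def rays(uv,K,k1):
    return cv2.undistortPoints(np.array(uv,float).reshape(-1,1,2),K,np.array([k1,0,0,0,0.]),).reshape(-1,2)
def atz(uv,z,K,k1,T):
    s=rays(uv,K,k1); r=np.c_[s,np.ones(len(s))]@T[:3,:3].T
    return T[:3,3]+r*((np.asarray(z)-T[2,3])/r[:,2])[:,None]
def cloud(d,K,k1,T):
    v,u=np.mgrid[:d.shape[0],:d.shape[1]]
    s=rays(np.c_[u.ravel(),v.ravel()],K,k1); P=np.c_[s,np.ones(len(s))]*d.reshape(-1,1)
    P=P@T[:3,:3].T+T[:3,3]; P[d.ravel()==0]=np.nan
    return P.reshape(*d.shape,3)
def save(n,im): cv2.imwrite('pics/'+n+'.png',im[...,::-1])
E
python3 - <<'E'
from h import *
o=ctrl.get_obs();print(o['tool_pos'],o['tool_rot'],o['t'])
print(R.from_rotvec(o['tool_rot']).as_matrix().round(3))
for n in ['top','scene']:
    im,d,K,k1,T=cam(n); save(n,im); np.savez('pics/'+n,im=im,d=d,K=K,k1=k1,T=T); print(n,K,k1,T.round(3))
E
```

```text
pics
[ 0.15079759 -0.60590168  0.2300673 ] [-3.11623079e+00 -3.81832574e-01  1.63037275e-05] 0.0
[[ 0.97   0.241 -0.   ]
 [ 0.241 -0.97   0.002]
 [ 0.    -0.002 -1.   ]]
top [[395.1293892    0.         326.41032939]
 [  0.         395.1293892  200.87527297]
 [  0.           0.           1.        ]] -0.0862043959615766 [[ 0.017 -0.996  0.091  0.535]
 [-1.    -0.017 -0.003  0.001]
 [ 0.004 -0.091 -0.996  0.835]
 [ 0.     0.     0.     1.   ]]
scene [[474.78587618   0.         324.23325436]
 [  0.         474.78587618 197.75473132]
 [  0.           0.           1.        ]] -0.12426777119256098 [[ 0.745  0.569 -0.349  1.019]
 [ 0.667 -0.629  0.399 -0.44 ]
 [ 0.007 -0.53  -0.848  0.994]
 [ 0.     0.     0.     1.   ]]
```

View pics/top.png

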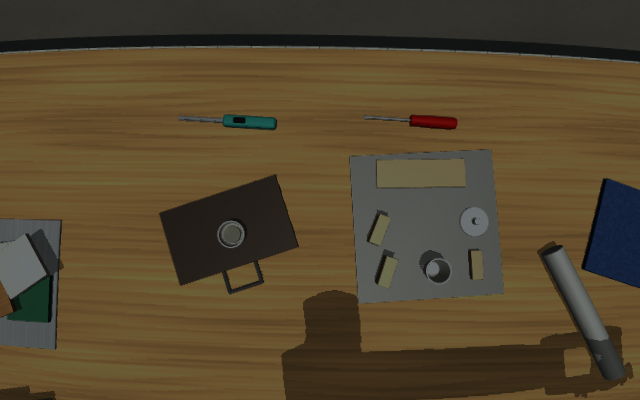

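View pics/scene.png

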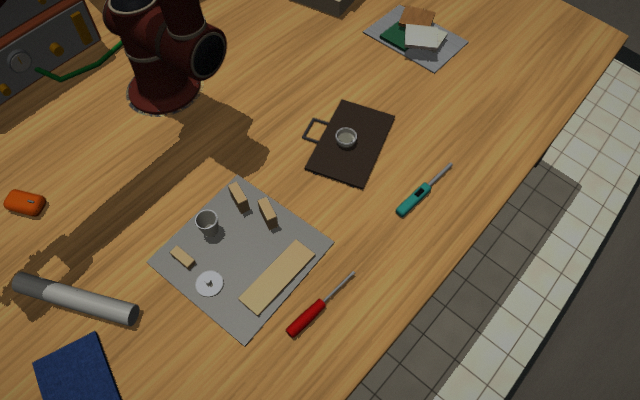

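The top view shows the plate around (229,230) with the dish at (231,234). On the board I see tall props at (379,228) and (386,268), the short prop at (476,264), the crucible at (437,268), the lid at (475,221) and the batt at (421,173). The lighter and screwdriver lie behind the work at rows of about 121. I'll measure these from depth.

Run:
```python
from h import *
for n in ['top','scene']:
    f=np.load(f'pics/{n}.npz'); im,d,K,k1,T=[f[k] for k in('im','d','K','k1','T')]; k1=float(k1)
    P=cloud(d,K,k1,T); print(n)
    z=P[...,2]; reg=(P[...,0]>.3)&(P[...,0]<.72)&(abs(P[...,1])<.5)
    print('bench z',np.nanmedian(z[reg&(abs(z)<.004)]))
    m=reg&(z>.0105)
    if n=='top': m&=np.isfinite(z)
    nc,L,S,C=cv2.connectedComponentsWithStats(m.astype(np.uint8),connectivity=4)
    for i in range(1,nc):
        if S[i,4]<40: continue
        Q=P[L==i]; zt=np.percentile(Q[:,2],90); 
        A=Q if zt<.03 and S[i,4]>2000 else Q[Q[:,2]>zt-.006]
        r=cv2.minAreaRect((A[:,:2]*1000).astype(np.float32))
        # axis long dir
        b=cv2.boxPoints(r); e=[b[1]-b[0],b[2]-b[1]]; e=max(e,key=np.linalg.norm); 
        print('px',C[i].round(),S[i,4],'ztop',zt.round(4),'c',np.round(r[0],1),'size',np.round(r[1],1),'long yaw',np.degrees(np.arctan2(e[1],e[0])).round(1)%180)
```

```text
top
bench z 0.0009360285560878756
px [420. 173.] 2473 ztop 0.0187 c [ 672.7 -199.3] size [ 60.3 189.7] long yaw 91.3
px [228. 229.] 9020 ztop 0.0154 c [546.2 205.5] size [162.9 261.4] long yaw 109.2
px [474. 221.] 569 ztop 0.0147 c [ 573.  -312.8] size [59.2 59.1] long yaw 0.8
px [379. 229.] 447 ztop 0.0585 c [ 552.2 -107.3] size [24.7 59.7] long yaw 158.9
px [558. 266.] 835 ztop 0.0486 c [ 477.4 -492.6] size [80.1 31.2] long yaw 24.1
px [476. 265.] 375 ztop 0.0268 c [ 481.7 -313.5] size [58.7 24.4] long yaw 4.2
px [386. 271.] 491 ztop 0.0583 c [ 468.7 -123.8] size [24.9 60. ] long yaw 162.6
px [437. 271.] 524 ztop 0.0622 c [ 472.7 -221.6] size [48.7 49.1] long yaw 91.6
scene
bench z -0.0005238626325276274
px [353. 114.] 96 ztop 0.0137 c [493.1 271. ] size [40.9 63.1] long yaw 144.2
px [371. 116.] 60 ztop 0.0136 c [534.7 304. ] size [55.7 28.7] long yaw 89.5
px [388. 122.] 57 ztop 0.0139 c [580.5 318.5] size [18.8 57.9] long yaw 108.5
px [346. 151.] 2303 ztop 0.0244 c [559.  172.2] size [159.8 194.5] long yaw 109.0
px [238. 196.] 366 ztop 0.0572 c [ 467.9 -123.9] size [24.5 62.6] long yaw 162.9
px [268. 212.] 377 ztop 0.057 c [ 552.1 -107.5] size [24.1 60.5] long yaw 158.6
px [207. 222.] 452 ztop 0.0599 c [ 472.8 -224. ] size [48.3 51.2] long yaw 160.6
px [276. 277.] 2175 ztop 0.0171 c [ 672.7 -200. ] size [ 62.9 192.4] long yaw 92.5
px [182. 257.] 266 ztop 0.0258 c [ 482.6 -315.2] size [59.1 23. ] long yaw 2.9
px [208. 281.] 73 ztop 0.0278 c [ 572.5 -314.8] size [10.4 11.1] long yaw 129.3
px [218. 281.] 55 ztop 0.0131 c [ 584.4 -297.3] size [14.5 32.2] long yaw 151.7
px [123. 309.] 531 ztop 0.0469 c [ 482.6 -491.5] size [71.5 30.9] long yaw 22.0
```

Run:
```python
from h import *
for n in ['top','scene']:
    f=np.load(f'pics/{n}.npz'); im,d,K,k1,T=[f[k] for k in('im','d','K','k1','T')]; k1=float(k1)
    P=cloud(d,K,k1,T); x,y,z=np.moveaxis(P,-1,0)
    m=(np.hypot(x-.54,y-.2)<.07)&(z>.0335)
    print(n,m.sum(),'dish',cv2.minEnclosingCircle((P[m][:,:2]*1000).astype(np.float32)))
    m=(np.hypot(x-.473,y+.223)<.05)&(z>.055)
    print('cruc',cv2.minEnclosingCircle((P[m][:,:2]*1000).astype(np.float32)))
    m=(np.hypot(x-.573,y+.313)<.05)&(z>.021)
    print('knob',m.sum(),cv2.minEnclosingCircle((P[m][:,:2]*1000).astype(np.float32)))
    m=(np.hypot(x-.573,y+.313)<.05)&(z>.009)
    print('lid',m.sum(),cv2.minEnclosingCircle((P[m][:,:2]*1000).astype(np.float32)))
im,d,K,k1,T=cam('wrist'); save('w0',im)
Pc=optics.camera_params('wrist')['tool_from_camera']; print(np.round(Pc,3))
P=cloud(d,K,k1,np.array(Pc)); m=(abs(P[...,1])<.07)&(P[...,2]<.02)&(abs(P[...,0])<.03)
for s in(-1,1):
    Q=P[m&(s*P[...,1]>0)]; print(s,len(Q), np.percentile(Q,[0,50,100],axis=0).round(4) if len(Q) else '')
```

```text
top 135 dish ((538.210693359375, 191.90237426757812), 27.593820571899414)
cruc ((472.0488586425781, -222.39881896972656), 26.06463623046875)
knob 40 ((573.0936889648438, -313.5621643066406), 6.991500377655029)
lid 739 ((572.9544677734375, -313.08441162109375), 49.606483459472656)
scene 64 dish ((537.6715087890625, 191.6298828125), 29.127294540405273)
cruc ((472.02130126953125, -222.4833984375), 27.023380279541016)
knob 29 ((572.1578979492188, -314.7632141113281), 6.454017162322998)
lid 442 ((572.1234741210938, -314.5580139160156), 46.68619155883789)
[[-0.    -0.952 -0.305  0.079]
 [ 1.    -0.     0.     0.   ]
 [-0.    -0.305  0.952 -0.143]
 [ 0.     0.     0.     1.   ]]
-1 17947 [[-0.0113 -0.07   -0.093 ]
 [ 0.0127 -0.0443 -0.0719]
 [ 0.0222 -0.0002 -0.0127]]
1 17847 [[-0.0119  0.     -0.0933]
 [ 0.0126  0.0445 -0.0722]
 [ 0.0221  0.07   -0.0128]]
```

View pics/w0.png

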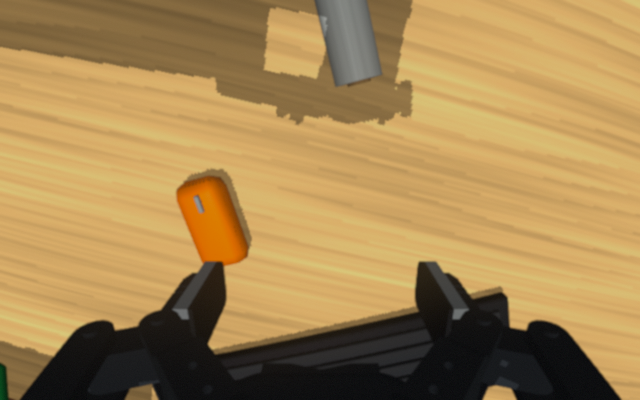

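```bash
cat > plan.py <<'E'
import sys; from h import *
# x y z[mm] yaw[deg of tool x]: roll first, then shift in the rolled tool frame
x,y,z,yaw=map(float,sys.argv[1:5]); o=ctrl.get_obs()
M=R.from_rotvec(o['tool_rot']).as_matrix(); p=np.array(o['tool_pos'])*1000
y0=np.degrees(np.arctan2(M[1,0],M[0,0])); roll=-np.radians((yaw-y0+180)%360-180)
M2=M@R.from_rotvec([0,0,roll]).as_matrix()
print('t',round(o['t'],2),'pos',p.round(1),'yaw',y0.round(1),'q6',np.round(o['q'][5],2),'open',round(o['opening']*1000,1),'grip',round(o['grip_force'],1),'F',np.round(o['contact_force'],1))
print('roll',roll.round(4),'shift',(M2.T@(np.array([x,y,z])-p)).round(1))
E
python3 plan.py 552.1 -107.4 150 -21.2
```

```text
t 0.15 pos [ 150.8 -606.   230.3] yaw 14.0 q6 -0.12 open 85.3 grip 0.0 F [-0.5 -0.2  1.1]
roll 0.6138 shift [ 193.9 -609.9   81. ]
```

```bash
python3 -m handwheel '[{"roll":0.12},{"roll":0.12},{"roll":0.12},{"roll":0.12},{"roll":0.12},{"roll":0.0138},{"tx":5,"ty":-15,"tz":2},{"tx":10,"ty":-30,"tz":4},{"tx":11,"ty":-35,"tz":4},{"tx":11,"ty":-35,"tz":4},{"tx":11,"ty":-35,"tz":4},{"tx":11,"ty":-35,"tz":4}]' 50 60
python3 -m handwheel '[{"tx":11,"ty":-35,"tz":5},{"tx":11,"ty":-35,"tz":5},{"tx":11,"ty":-35,"tz":5},{"tx":11,"ty":-35,"tz":5},{"tx":11,"ty":-35,"tz":5},{"tx":11,"ty":-35,"tz":5},{"tx":11,"ty":-35,"tz":5},{"tx":11,"ty":-35,"tz":5},{"tx":11,"ty":-35,"tz":5},{"tx":11,"ty":-35,"tz":5},{"tx":11,"ty":-35,"tz":5},{"tx":11,"ty":-35,"tz":4}]'
python3 -m handwheel '[{"tx":7,"ty":-25,"tz":0},{"tx":3,"ty":-20},{},{},{}]'
python3 plan.py 552.1 -107.4 90 -21.2
```

```text
t 0.15 pos [ 150.8 -606.   230.3] yaw 14.0 q6 -0.12 open 85.3 grip 0.0 F [-0.5 -0.2  1.1]
roll 0.6138 shift [ 193.9 -609.8  141. ]$[0]: bad value
$[0]: bad value
$[0]: bad value
```

```bash
python3 -m handwheel '[{"tx":0,"ty":0,"tz":0,"roll":0.12},{"tx":0,"ty":0,"tz":0,"roll":0.12},{"tx":0,"ty":0,"tz":0,"roll":0.12},{"tx":0,"ty":0,"tz":0,"roll":0.12},{"tx":0,"ty":0,"tz":0,"roll":0.12},{"tx":0,"ty":0,"tz":0,"roll":0.0138},{"tx":5,"ty":-15,"tz":2,"roll":0},{"tx":10,"ty":-30,"tz":4,"roll":0}]' 50 60
python3 plan.py 552.1 -107.4 150 -21.2
```

```text
t: 0.82
tool_pos: [0.1802, -0.5709, 0.2254]
tool_rot: [3.087, -0.579, -0.0]
contact_force: [-0.3, 0.1, 0.8]
opening: 0.0502
grip_force: 0.0
t 0.82 pos [ 180.2 -570.9  225.4] yaw -21.2 q6 0.55 open 50.2 grip 0.0 F [-0.3  0.1  0.8]
roll -0.0006 shift [ 179.1 -566.7   74.7]
```

```bash
python3 -m handwheel '[{"tx":11,"ty":-35,"tz":5,"roll":0},{"tx":11,"ty":-35,"tz":5,"roll":0},{"tx":11,"ty":-35,"tz":5,"roll":0},{"tx":11,"ty":-35,"tz":5,"roll":0},{"tx":11,"ty":-35,"tz":5,"roll":0},{"tx":11,"ty":-35,"tz":5,"roll":0},{"tx":11,"ty":-35,"tz":5,"roll":0},{"tx":11,"ty":-35,"tz":5,"roll":0},{"tx":11,"ty":-35,"tz":5,"roll":0},{"tx":11,"ty":-35,"tz":5,"roll":0},{"tx":11,"ty":-35,"tz":5,"roll":0},{"tx":11,"ty":-35,"tz":5,"roll":0}]' >/dev/null
python3 -m handwheel '[{"tx":12,"ty":-36,"tz":5,"roll":0},{"tx":12,"ty":-36,"tz":5,"roll":0},{"tx":12,"ty":-36,"tz":5,"roll":0},{"tx":8,"ty":-27,"tz":0,"roll":0},{"tx":3,"ty":-10,"tz":0,"roll":0},{"tx":0,"ty":0,"tz":0,"roll":0},{"tx":0,"ty":0,"tz":0,"roll":0},{"tx":0,"ty":0,"tz":0,"roll":0}]'
python3 plan.py 552.1 -107.4 90 -21.2
python3 - <<'E'
from h import *
im,d,K,k1,T=cam('wrist'); save('w1',im)
P=cloud(d,K,k1,np.array(optics.camera_params('wrist')['tool_from_camera'])); m=(abs(P[...,1])<.07)&(P[...,2]<.02)&(abs(P[...,0])<.03)
for s in(-1,1):
    Q=P[m&(s*P[...,1]>0)]; print(s,Q[:,2].max())
P=cloud(d,K,k1,T); m=(P[...,2]>.051)&(P[...,2]<.065)&(np.hypot(P[...,0]-.552,P[...,1]+.107)<.06)
r=cv2.minAreaRect((P[m][:,:2]*1000).astype(np.float32)); print(r)
E
```

```text
t: 2.48
tool_pos: [0.5516, -0.1087, 0.1503]
tool_rot: [3.087, -0.578, -0.001]
contact_force: [-0.0, -1.0, -0.0]
opening: 0.0502
grip_force: 0.0
t 2.48 pos [ 551.6 -108.7  150.3] yaw -21.2 q6 1.61 open 50.2 grip 0.0 F [-0. -1. -0.]
roll -0.0001 shift [ 0.  -1.4 60.3]
-1 -0.002244403063239947
1 -0.002569120935816127
((538.7550048828125, -108.13619232177734), (92.07801055908203, 45.253238677978516), 3.2950751781463623)
```

View pics/w1.png

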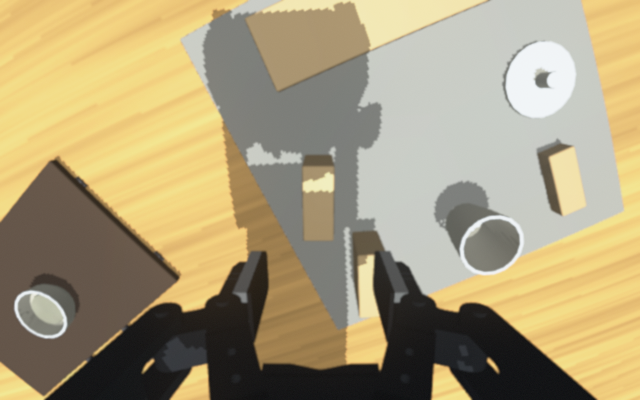

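```bash
python3 -m handwheel '[{"tx":0,"ty":-1.4,"tz":20,"roll":0},{"tx":0,"ty":0,"tz":30,"roll":0},{"tx":0,"ty":0,"tz":30,"roll":0},{"tx":0,"ty":0,"tz":25,"roll":0},{"tx":0,"ty":0,"tz":15,"roll":0},{"tx":0,"ty":0,"tz":8,"roll":0},{"tx":0,"ty":0,"tz":2.3,"roll":0},{"tx":0,"ty":0,"tz":0,"roll":0},{"tx":0,"ty":0,"tz":0,"roll":0}]'
python3 -m handwheel '[{"tx":0,"ty":0,"tz":0,"roll":0},{"tx":0,"ty":0,"tz":0,"roll":0},{"tx":0,"ty":0,"tz":0,"roll":0},{"tx":0,"ty":0,"tz":0,"roll":0},{"tx":0,"ty":0,"tz":0,"roll":0},{"tx":0,"ty":0,"tz":0,"roll":0},{"tx":0,"ty":0,"tz":0,"roll":0},{"tx":0,"ty":0,"tz":0,"roll":0}]' 15 60
python3 plan.py 514.1 260.8 100 19.1
```

```text
t: 3.28
tool_pos: [0.5537, -0.1074, 0.0215]
tool_rot: [3.087, -0.579, 0.004]
contact_force: [-0.0, -0.1, -0.1]
opening: 0.0502
grip_force: 0.0
t: 3.95
tool_pos: [0.5541, -0.107, 0.0216]
tool_rot: [3.088, -0.577, 0.004]
contact_force: [-1.0, -0.4, 6.7]
opening: 0.0235
grip_force: 59.4
t 3.95 pos [ 554.1 -107.    21.6] yaw -21.2 q6 1.62 open 23.5 grip 59.4 F [-1.  -0.4  6.7]
roll -0.7031 shift [  82.8 -360.5  -78.8]
```

```bash
python3 -m handwheel '[{"tx":0,"ty":0,"tz":-4,"roll":0},{"tx":0,"ty":0,"tz":-12,"roll":0},{"tx":0,"ty":0,"tz":-25,"roll":0},{"tx":0,"ty":0,"tz":-30,"roll":0},{"tx":0,"ty":0,"tz":-15,"roll":-0.06},{"tx":0,"ty":0,"tz":-5,"roll":-0.115},{"tx":0,"ty":0,"tz":0,"roll":-0.12},{"tx":0,"ty":0,"tz":0,"roll":-0.12},{"tx":0,"ty":0,"tz":0,"roll":-0.12},{"tx":0,"ty":0,"tz":0,"roll":-0.115},{"tx":0,"ty":0,"tz":0,"roll":-0.053},{"tx":0,"ty":0,"tz":0,"roll":0}]'
python3 plan.py 515.7 261.4 110 19.1
```

```text
t: 4.95
tool_pos: [0.5524, -0.1064, 0.1111]
tool_rot: [-3.098, -0.522, 0.001]
contact_force: [0.2, -0.2, -2.0]
opening: 0.0233
grip_force: 58.7
t 4.95 pos [ 552.4 -106.4  111.1] yaw 19.1 q6 0.91 open 23.3 grip 58.7 F [ 0.2 -0.2 -2. ]
roll 0.0006 shift [  85.6 -359.5    1.3]
```

```bash
python3 -m handwheel '[{"tx":3.5,"ty":-15,"tz":0,"roll":0},{"tx":7,"ty":-29,"tz":0,"roll":0},{"tx":8.5,"ty":-35,"tz":0,"roll":0},{"tx":8.5,"ty":-35,"tz":0,"roll":0},{"tx":8.5,"ty":-35,"tz":0,"roll":0},{"tx":8.5,"ty":-35,"tz":0,"roll":0},{"tx":8.5,"ty":-35,"tz":0,"roll":0},{"tx":8.5,"ty":-35,"tz":0,"roll":0},{"tx":8.5,"ty":-35,"tz":0,"roll":0},{"tx":8.5,"ty":-35,"tz":0,"roll":0},{"tx":6,"ty":-25,"tz":0,"roll":0},{"tx":1,"ty":-10,"tz":0,"roll":0}]' >/dev/null
python3 -m handwheel '[{"tx":0,"ty":0,"tz":0,"roll":0},{"tx":0,"ty":0,"tz":0,"roll":0},{"tx":0,"ty":0,"tz":0,"roll":0}]'
python3 plan.py 515.7 261.4 28.4 19.1
```

```text
t: 6.2
tool_pos: [0.5164, 0.2594, 0.1109]
tool_rot: [3.098, 0.518, -0.001]
contact_force: [0.3, 0.8, -0.9]
opening: 0.0236
grip_force: 59.1
t 6.2 pos [516.4 259.4 110.9] yaw 19.0 q6 1.58 open 23.6 grip 59.1 F [ 0.3  0.8 -0.9]
roll -0.0018 shift [ 0.1 -2.1 82.5]
```

```bash
python3 -m handwheel '[{"tx":0,"ty":-2,"tz":15,"roll":0},{"tx":0,"ty":0,"tz":25,"roll":0},{"tx":0,"ty":0,"tz":20,"roll":0},{"tx":0,"ty":0,"tz":12,"roll":0},{"tx":0,"ty":0,"tz":5,"roll":0},{"tx":0,"ty":0,"tz":1,"roll":0},{"tx":0,"ty":0,"tz":0,"roll":0},{"tx":0,"ty":0,"tz":0,"roll":0}]'
python3 plan.py 515.7 261.4 28.1 19.1
```

```text
t: 6.87
tool_pos: [0.5169, 0.2626, 0.0345]
tool_rot: [-3.098, -0.52, -0.004]
contact_force: [0.5, 1.0, -1.5]
opening: 0.0233
grip_force: 59.1
t 6.87 pos [516.9 262.6  34.5] yaw 19.1 q6 1.58 open 23.3 grip 59.1 F [ 0.5  1.  -1.5]
roll -0.0008 shift [-1.5  0.8  6.4]
```

```bash
python3 -m handwheel '[{"tx":0,"ty":0,"tz":2.5,"roll":0},{"tx":0,"ty":0,"tz":1.5,"roll":0},{"tx":0,"ty":0,"tz":0.7,"roll":0},{"tx":0,"ty":0,"tz":0,"roll":0},{"tx":0,"ty":0,"tz":0,"roll":0}]' | egrep 'pos|force'
python3 -m handwheel '[{"tx":0,"ty":0,"tz":0.7,"roll":0},{"tx":0,"ty":0,"tz":0,"roll":0},{"tx":0,"ty":0,"tz":0,"roll":0}]'| egrep 'pos|force'
python3 -m handwheel '[{"tx":0,"ty":0,"tz":0.5,"roll":0},{"tx":0,"ty":0,"tz":0,"roll":0},{"tx":0,"ty":0,"tz":0,"roll":0}]'| egrep 'pos|force'
```

```text
tool_pos: [0.5156, 0.2626, 0.0284]
contact_force: [-0.6, -0.2, -1.3]
grip_force: 59.1
tool_pos: [0.5157, 0.2626, 0.0277]
contact_force: [-0.5, 0.3, -1.7]
grip_force: 59.2
tool_pos: [0.5157, 0.2626, 0.0277]
contact_force: [-3.5, -0.8, 4.3]
grip_force: 59.7
```

Contact is made at the expected height, so I'm releasing and going back for prop B.

```bash
python3 -m handwheel '[{"tx":0,"ty":0,"tz":0,"roll":0},{"tx":0,"ty":0,"tz":0,"roll":0},{"tx":0,"ty":0,"tz":0,"roll":0},{"tx":0,"ty":0,"tz":0,"roll":0},{"tx":0,"ty":0,"tz":-4,"roll":0},{"tx":0,"ty":0,"tz":-15,"roll":0},{"tx":0,"ty":0,"tz":-30,"roll":0},{"tx":0,"ty":0,"tz":-30,"roll":0},{"tx":0,"ty":0,"tz":-20,"roll":0},{"tx":0,"ty":0,"tz":-5,"roll":0},{"tx":0,"ty":0,"tz":0,"roll":0}]' 46 60
python3 plan.py 468.3 -123.9 130 -17.3
```

```text
t: 8.7
tool_pos: [0.5171, 0.263, 0.1335]
tool_rot: [-3.097, -0.521, -0.007]
contact_force: [-0.3, 0.3, -0.3]
opening: 0.0459
grip_force: 0.0
t 8.7 pos [517.1 263.  133.5] yaw 19.1 q6 1.58 open 45.9 grip 0.0 F [-0.3  0.3 -0.3]
roll 0.635 shift [ 68.5 383.9   2.7]
```

```bash
python3 -m handwheel '[{"tx":0,"ty":0,"tz":0,"roll":0.12},{"tx":0,"ty":0,"tz":0,"roll":0.12},{"tx":0,"ty":0,"tz":0,"roll":0.12},{"tx":0,"ty":0,"tz":0,"roll":0.12},{"tx":0,"ty":0,"tz":0,"roll":0.12},{"tx":3,"ty":15,"tz":0,"roll":0.035},{"tx":5,"ty":29,"tz":0,"roll":0},{"tx":6.5,"ty":36,"tz":0,"roll":0},{"tx":6.5,"ty":36,"tz":0,"roll":0},{"tx":6.5,"ty":36,"tz":0,"roll":0},{"tx":6.5,"ty":36,"tz":0,"roll":0},{"tx":6.5,"ty":36,"tz":0,"roll":0}]' >/dev/null
python3 -m handwheel '[{"tx":6.5,"ty":36,"tz":0,"roll":0},{"tx":6.5,"ty":36,"tz":0,"roll":0},{"tx":6.5,"ty":36,"tz":0,"roll":0},{"tx":5,"ty":30,"tz":0,"roll":0},{"tx":3,"ty":15,"tz":0,"roll":0},{"tx":0,"ty":0,"tz":0,"roll":0},{"tx":0,"ty":0,"tz":0,"roll":0},{"tx":0,"ty":0,"tz":0,"roll":0}]'
python3 plan.py 468.3 -123.9 20 -17.3
```

```text
t: 10.37
tool_pos: [0.4681, -0.1171, 0.1299]
tool_rot: [-3.105, 0.472, 0.003]
contact_force: [0.0, 0.3, 0.1]
opening: 0.0461
grip_force: 0.0
t 10.37 pos [ 468.1 -117.1  129.9] yaw -17.3 q6 1.47 open 46.1 grip 0.0 F [0.  0.3 0.1]
roll 0.0004 shift [  2.4   6.5 109.9]
```

```bash
python3 -m handwheel '[{"tx":2,"ty":6.5,"tz":15,"roll":0},{"tx":0,"ty":0,"tz":30,"roll":0},{"tx":0,"ty":0,"tz":30,"roll":0},{"tx":0,"ty":0,"tz":20,"roll":0},{"tx":0,"ty":0,"tz":10,"roll":0},{"tx":0,"ty":0,"tz":4,"roll":0},{"tx":0,"ty":0,"tz":0,"roll":0},{"tx":0,"ty":0,"tz":0,"roll":0},{"tx":0,"ty":0,"tz":0,"roll":0}]'
python3 -m handwheel '[{"tx":0,"ty":0,"tz":0,"roll":0},{"tx":0,"ty":0,"tz":0,"roll":0},{"tx":0,"ty":0,"tz":0,"roll":0},{"tx":0,"ty":0,"tz":0,"roll":0},{"tx":0,"ty":0,"tz":0,"roll":0},{"tx":0,"ty":0,"tz":0,"roll":0},{"tx":0,"ty":0,"tz":0,"roll":0},{"tx":0,"ty":0,"tz":0,"roll":0}]' 15 60
python3 plan.py 468.3 -123.9 21 -17.3
python3 -m handwheel '[{"tx":0,"ty":0,"tz":-4,"roll":0},{"tx":0,"ty":0,"tz":-12,"roll":0},{"tx":0,"ty":0,"tz":-25,"roll":0},{"tx":0,"ty":0,"tz":-30,"roll":0},{"tx":0,"ty":0,"tz":-15,"roll":-0.06},{"tx":0,"ty":0,"tz":-5,"roll":-0.115},{"tx":0,"ty":0,"tz":0,"roll":-0.12},{"tx":0,"ty":0,"tz":0,"roll":-0.12},{"tx":0,"ty":0,"tz":0,"roll":-0.12},{"tx":0,"ty":0,"tz":0,"roll":-0.1},{"tx":0,"ty":0,"tz":0,"roll":0},{"tx":0,"ty":0,"tz":0,"roll":0}]' >/dev/null
python3 plan.py 561.9 122.8 110 19.1
```

```text
t: 11.12
tool_pos: [0.4703, -0.1249, 0.0238]
tool_rot: [3.105, -0.472, 0.005]
contact_force: [0.0, 0.0, -0.6]
opening: 0.0462
grip_force: 0.0
t: 11.78
tool_pos: [0.4701, -0.125, 0.0236]
tool_rot: [3.105, -0.473, 0.004]
contact_force: [-0.8, 0.7, 5.9]
opening: 0.0234
grip_force: 59.6
t 11.78 pos [ 470.1 -125.    23.6] yaw -17.3 q6 1.46 open 23.4 grip 59.6 F [-0.8  0.7  5.9]
roll -0.0001 shift [-2.1 -0.5  2.6]
t 12.78 pos [ 468.6 -124.4  113.3] yaw 18.9 q6 0.83 open 23.0 grip 58.8 F [ 0.5  0.  -0.5]
roll -0.003 shift [ 169.  -203.1    3.3]
```

```bash
python3 -m handwheel '[{"tx":10,"ty":-12,"tz":0,"roll":-0.003},{"tx":20,"ty":-24,"tz":0,"roll":0},{"tx":26,"ty":-31,"tz":0,"roll":0},{"tx":26,"ty":-31,"tz":0,"roll":0},{"tx":26,"ty":-31,"tz":0,"roll":0},{"tx":26,"ty":-31,"tz":0,"roll":0},{"tx":22,"ty":-26,"tz":0,"roll":0},{"tx":11,"ty":-13,"tz":0,"roll":0},{"tx":4,"ty":-4,"tz":0,"roll":0},{"tx":0,"ty":0,"tz":0,"roll":0},{"tx":0,"ty":0,"tz":0,"roll":0}]' >/dev/null
python3 plan.py 563.8 123.5 29.6 19.1
python3 -m handwheel '[{"tx":0,"ty":0,"tz":15,"roll":0},{"tx":0,"ty":0,"tz":25,"roll":0},{"tx":0,"ty":0,"tz":20,"roll":0},{"tx":0,"ty":0,"tz":10,"roll":0},{"tx":0,"ty":0,"tz":4,"roll":0},{"tx":0,"ty":0,"tz":0,"roll":0},{"tx":0,"ty":0,"tz":0,"roll":0}]' >/dev/null
python3 plan.py 563.8 123.5 29.6 19.1
```

```text
t 13.7 pos [563.1 122.9 112.9] yaw 19.2 q6 1.32 open 23.5 grip 59.1 F [ 1.  -0.2 -1.7]
roll 0.0017 shift [ 0.9 -0.3 83.3]
t 14.28 pos [564.2 123.   40.1] yaw 19.2 q6 1.32 open 22.9 grip 59.1 F [-0.2 -0.8 -1.1]
roll 0.0016 shift [-0.2 -0.6 10.5]
```

```bash
python3 -m handwheel '[{"tx":0,"ty":0,"tz":4,"roll":0},{"tx":0,"ty":0,"tz":3,"roll":0},{"tx":0,"ty":0,"tz":1.7,"roll":0},{"tx":0,"ty":0,"tz":0.8,"roll":0},{"tx":0,"ty":0,"tz":0,"roll":0},{"tx":0,"ty":0,"tz":0,"roll":0}]' | egrep 'pos|force'
python3 -m handwheel '[{"tx":0,"ty":0,"tz":0.6,"roll":0},{"tx":0,"ty":0,"tz":0,"roll":0},{"tx":0,"ty":0,"tz":0,"roll":0}]'| egrep 'pos|force'
python3 -m handwheel '[{"tx":0,"ty":0,"tz":0.5,"roll":0},{"tx":0,"ty":0,"tz":0,"roll":0},{"tx":0,"ty":0,"tz":0,"roll":0}]'| egrep 'pos|force'
```

```text
tool_pos: [0.5636, 0.1236, 0.0297]
contact_force: [0.2, -0.1, -0.6]
grip_force: 59.2
tool_pos: [0.5636, 0.1236, 0.0297]
contact_force: [-3.1, -0.3, 5.0]
grip_force: 59.7
tool_pos: [0.5636, 0.1236, 0.0296]
contact_force: [-5.1, 0.4, 8.2]
grip_force: 60.4
```

```bash
python3 -m handwheel '[{"tx":0,"ty":0,"tz":0,"roll":0},{"tx":0,"ty":0,"tz":0,"roll":0},{"tx":0,"ty":0,"tz":0,"roll":0},{"tx":0,"ty":0,"tz":0,"roll":0},{"tx":0,"ty":0,"tz":-4,"roll":0},{"tx":0,"ty":0,"tz":-15,"roll":0},{"tx":0,"ty":0,"tz":-30,"roll":0},{"tx":0,"ty":0,"tz":-30,"roll":0},{"tx":0,"ty":0,"tz":-20,"roll":0},{"tx":0,"ty":0,"tz":-5,"roll":0},{"tx":0,"ty":0,"tz":0,"roll":0}]' 46 60 >/dev/null
python3 plan.py 672.7 -199.7 100 -88.6;python3 plan.py 672.7 -199.7 100 91.4
```

```text
t 16.2 pos [564.9 123.6 134.9] yaw 19.2 q6 1.32 open 46.0 grip 0.0 F [ 1.2 -0.1  0.4]
roll 1.8823 shift [325.9 -99.7  35.2]
t 16.2 pos [564.9 123.6 134.9] yaw 19.2 q6 1.32 open 46.0 grip 0.0 F [ 1.2 -0.1  0.4]
roll -1.2593 shift [-325.9   99.7   35.2]
```

```bash
python3 -m handwheel '[{"tx":0,"ty":0,"tz":0,"roll":-0.12},{"tx":0,"ty":0,"tz":0,"roll":-0.12},{"tx":0,"ty":0,"tz":0,"roll":-0.12},{"tx":0,"ty":0,"tz":0,"roll":-0.12},{"tx":0,"ty":0,"tz":0,"roll":-0.12},{"tx":0,"ty":0,"tz":0,"roll":-0.12},{"tx":0,"ty":0,"tz":0,"roll":-0.12},{"tx":0,"ty":0,"tz":0,"roll":-0.12},{"tx":0,"ty":0,"tz":0,"roll":-0.12},{"tx":0,"ty":0,"tz":0,"roll":-0.12},{"tx":-12,"ty":3,"tz":0,"roll":-0.059},{"tx":-24,"ty":8,"tz":0,"roll":0}]' 75 60 >/dev/null
python3 -m handwheel '[{"tx":-36,"ty":11,"tz":0,"roll":0},{"tx":-36,"ty":11,"tz":0,"roll":0},{"tx":-36,"ty":11,"tz":0,"roll":0},{"tx":-36,"ty":11,"tz":0,"roll":0},{"tx":-36,"ty":11,"tz":0,"roll":0},{"tx":-36,"ty":11,"tz":0,"roll":0},{"tx":-36,"ty":11,"tz":0,"roll":0},{"tx":-26,"ty":8,"tz":0,"roll":0},{"tx":-12,"ty":4,"tz":0,"roll":0},{"tx":0,"ty":0,"tz":0,"roll":0},{"tx":0,"ty":0,"tz":0,"roll":0},{"tx":0,"ty":0,"tz":0,"roll":0}]' >/dev/null
python3 plan.py 672.7 -199.7 10 91.4
python3 - <<'E'
from h import *
im,d,K,k1,T=cam('wrist')
P=cloud(d,K,k1,np.array(optics.camera_params('wrist')['tool_from_camera'])); m=(abs(P[...,1])<.07)&(P[...,2]<.02)&(abs(P[...,0])<.03)
print([P[m&(s*P[...,1]>0)][:,2].max() for s in (-1,1)])
im,d,K,k1,T=cam('top'); save('top2',im); P=cloud(d,K,k1,T); x,y,z=np.moveaxis(P,-1,0)
for cx,cy in((.514,.261),(.562,.123)):
    m=(np.hypot(x-cx,y-cy)<.06)&(z>.05)
    print(m.sum(),cv2.minAreaRect((P[m][:,:2]*1000).astype(np.float32)))
m=(np.hypot(x-.538,y-.192)<.035)&(z>.0335)&(z<.045); print(cv2.minEnclosingCircle((P[m][:,:2]*1000).astype(np.float32)))
E
```

```text
t 18.2 pos [ 669.8 -198.4  131.1] yaw 91.5 q6 -0.42 open 74.8 grip 0.0 F [ 0.   0.3 -0.6]
roll 0.0009 shift [ -1.6   3.1 121.1]
[np.float64(-0.008829842529909426), np.float64(-0.008146269874114764)]
406 ((513.3343505859375, 261.292724609375), (60.53403091430664, 24.170392990112305), 18.943262100219727)
398 ((561.9413452148438, 122.65484619140625), (59.723358154296875, 24.303056716918945), 19.494449615478516)
((538.1419067382812, 191.77069091796875), 27.5837459564209)
```

View pics/top2.png

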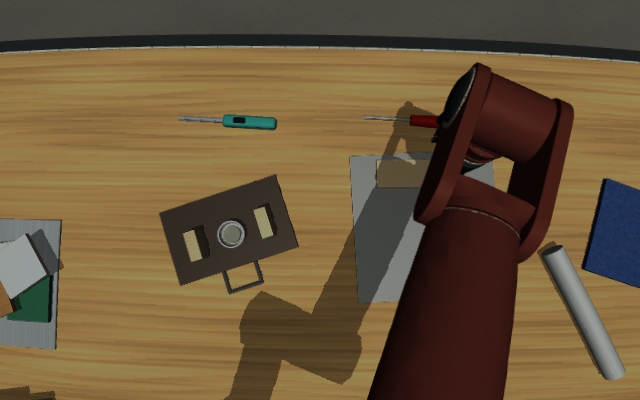

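```bash
python3 -m handwheel '[{"tx":-1.6,"ty":3,"tz":15,"roll":0},{"tx":0,"ty":0,"tz":30,"roll":0},{"tx":0,"ty":0,"tz":30,"roll":0},{"tx":0,"ty":0,"tz":22,"roll":0},{"tx":0,"ty":0,"tz":12,"roll":0},{"tx":0,"ty":0,"tz":6,"roll":0},{"tx":0,"ty":0,"tz":3,"roll":0},{"tx":0,"ty":0,"tz":0,"roll":0},{"tx":0,"ty":0,"tz":0,"roll":0},{"tx":0,"ty":0,"tz":0,"roll":0}]' >/dev/null
python3 plan.py 672.7 -199.7 5 91.4
```

```text
t 19.13 pos [ 675.  -202.2   16.6] yaw 91.4 q6 -0.42 open 75.0 grip 0.0 F [-0.4  0.1  0. ]
roll -0.0002 shift [ 2.6 -2.3 11.6]
```

```bash
python3 -m handwheel '[{"tx":2.6,"ty":-2.3,"tz":4,"roll":0},{"tx":0,"ty":0,"tz":4,"roll":0},{"tx":0,"ty":0,"tz":2,"roll":0},{"tx":0,"ty":0,"tz":0.8,"roll":0},{"tx":0,"ty":0,"tz":0,"roll":0},{"tx":0,"ty":0,"tz":0,"roll":0}]' >/dev/null
python3 plan.py 672.7 -199.7 5 91.4
python3 -m handwheel '[{"tx":0,"ty":0,"tz":0,"roll":0},{"tx":0,"ty":0,"tz":0,"roll":0},{"tx":0,"ty":0,"tz":0,"roll":0},{"tx":0,"ty":0,"tz":0,"roll":0},{"tx":0,"ty":0,"tz":0,"roll":0},{"tx":0,"ty":0,"tz":0,"roll":0},{"tx":0,"ty":0,"tz":0,"roll":0},{"tx":0,"ty":0,"tz":0,"roll":0}]' 50 80 >/dev/null
python3 plan.py 672.7 -199.7 5 91.4
python3 - <<'E'
from h import *
im,d,K,k1,T=cam('wrist'); save('w2',im)
P=cloud(d,K,k1,np.array(optics.camera_params('wrist')['tool_from_camera'])); x,y,z=np.moveaxis(P,-1,0)
im,d,K,k1,T=cam('scene'); save('s2',im)
E
```

```text
t 19.63 pos [ 671.2 -199.2    3.5] yaw 91.4 q6 -0.42 open 75.0 grip 0.0 F [-0.1 -0.3  0.3]
roll -0.0003 shift [-0.6  1.4 -1.5]
t 20.3 pos [ 672.1 -199.5    4.8] yaw 91.4 q6 -0.42 open 57.2 grip 86.2 F [0.1 0.6 5.1]
roll -0.0002 shift [-0.2  0.6 -0.2]
```

View pics/w2.png

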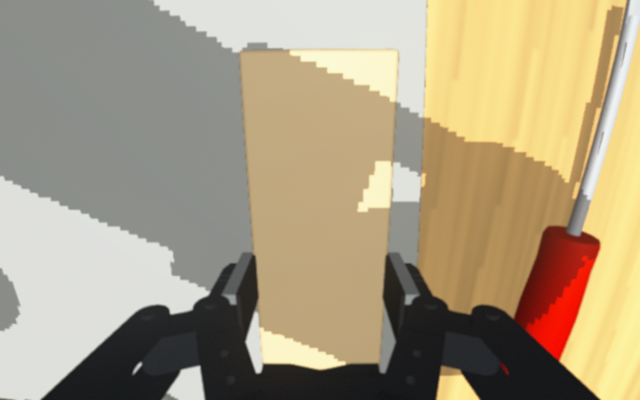

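The fingers straddle the batt (edges at u≈250 and 390) and hold it at 86 N. I'm lifting it.

```bash
python3 -m handwheel '[{"tx":0,"ty":0,"tz":-2,"roll":0},{"tx":0,"ty":0,"tz":-6,"roll":0},{"tx":0,"ty":0,"tz":-12,"roll":0},{"tx":0,"ty":0,"tz":-20,"roll":0},{"tx":0,"ty":0,"tz":-30,"roll":0},{"tx":0,"ty":0,"tz":-30,"roll":0},{"tx":0,"ty":0,"tz":-20,"roll":0},{"tx":0,"ty":0,"tz":-8,"roll":0},{"tx":0,"ty":0,"tz":0,"roll":0},{"tx":0,"ty":0,"tz":0,"roll":0}]'
python3 - <<'E'
from h import *
im,d,K,k1,T=cam('wrist')
P=cloud(d,K,k1,T); Q=P[60:240,270:370].reshape(-1,3); Q=Q[np.isfinite(Q[:,0])]
z0=np.median(Q[:,2]); Q=Q[abs(Q[:,2]-z0)<.03]
A=np.c_[Q[:,:2],np.ones(len(Q))]; print('slopes',np.linalg.lstsq(A,Q[:,2],rcond=None)[0],z0)
E
python3 plan.py 538 191.9 120 109.1
```

```text
t: 21.23
tool_pos: [0.6708, -0.199, 0.131]
tool_rot: [-2.194, -2.247, 0.001]
contact_force: [-0.5, 0.3, -2.8]
opening: 0.0576
grip_force: 85.9
slopes [-0.00196916  0.00160527  0.14368067] 0.14213112978925801
t 21.28 pos [ 670.1 -198.6  129.5] yaw 91.4 q6 -0.42 open 57.2 grip 85.9 F [-0.5  0.3 -3. ]
roll -0.3091 shift [412.2   3.   10.4]
```

```bash
python3 -m handwheel '[{"tx":0,"ty":0,"tz":0,"roll":-0.06},{"tx":0,"ty":0,"tz":0,"roll":-0.1},{"tx":0,"ty":0,"tz":0,"roll":-0.1},{"tx":0,"ty":0,"tz":0,"roll":-0.049},{"tx":10,"ty":0,"tz":0,"roll":0},{"tx":20,"ty":0,"tz":0,"roll":0},{"tx":30,"ty":0,"tz":0,"roll":0},{"tx":33,"ty":0,"tz":0,"roll":0},{"tx":33,"ty":0,"tz":0,"roll":0},{"tx":33,"ty":0,"tz":0,"roll":0},{"tx":33,"ty":0,"tz":0,"roll":0},{"tx":33,"ty":0,"tz":0,"roll":0}]' >/dev/null
python3 -m handwheel '[{"tx":33,"ty":0,"tz":0,"roll":0},{"tx":33,"ty":0,"tz":0,"roll":0},{"tx":33,"ty":1,"tz":0,"roll":0},{"tx":33,"ty":1,"tz":0,"roll":0},{"tx":28,"ty":1,"tz":0,"roll":0},{"tx":18,"ty":0,"tz":0,"roll":0},{"tx":8,"ty":0,"tz":0,"roll":0},{"tx":0,"ty":0,"tz":0,"roll":0},{"tx":0,"ty":0,"tz":0,"roll":0},{"tx":0,"ty":0,"tz":0,"roll":0}]' >/dev/null
python3 plan.py 538 191.9 61 109.1
```

```text
t 23.12 pos [539.7 189.3 131.2] yaw 109.0 q6 -0.12 open 57.5 grip 85.9 F [ 0.2  0.4 -2.4]
roll -0.0014 shift [ 3.1 -0.7 70.2]
```

```bash
python3 -m handwheel '[{"tx":3,"ty":-0.7,"tz":10,"roll":0},{"tx":0,"ty":0,"tz":20,"roll":0},{"tx":0,"ty":0,"tz":16,"roll":0},{"tx":0,"ty":0,"tz":9,"roll":0},{"tx":0,"ty":0,"tz":4,"roll":0},{"tx":0,"ty":0,"tz":0,"roll":0},{"tx":0,"ty":0,"tz":0,"roll":0},{"tx":0,"ty":0,"tz":0,"roll":0}]' >/dev/null
python3 plan.py 538 191.9 61 109.1
python3 - <<'E'
from h import *
im,d,K,k1,T=cam('top'); P=cloud(d,K,k1,T); x,y,z=np.moveaxis(P,-1,0)
im2,d2,K2,k2,T2=cam('scene'); save('s3',im2[60:220,240:440].repeat(3,0).repeat(3,1))
E
```

```text
t 23.78 pos [539.1 192.9  73.9] yaw 109.1 q6 -0.12 open 57.2 grip 85.8 F [ 0.6  0.5 -2.5]
roll -0.0005 shift [-0.6 -1.4 12.9]
```

View pics/s3.png

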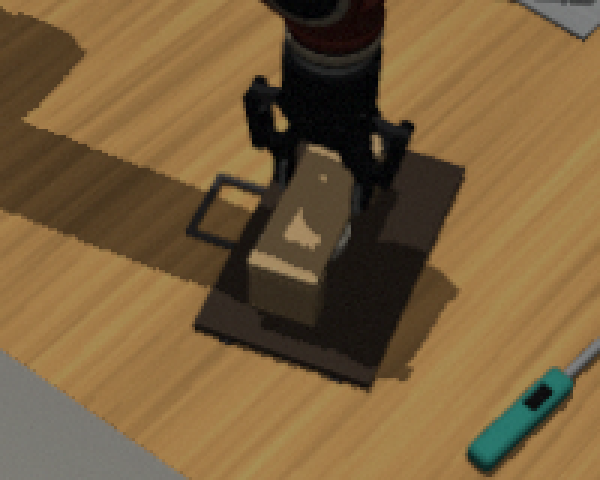

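The crop shows the batt over the near prop (around 290,285) and in line with the plate, just above it. I'm lowering it in small steps.

```bash
python3 -m handwheel '[{"tx":-0.5,"ty":-1,"tz":4,"roll":0},{"tx":0,"ty":0,"tz":3.5,"roll":0},{"tx":0,"ty":0,"tz":2,"roll":0},{"tx":0,"ty":0,"tz":1,"roll":0},{"tx":0,"ty":0,"tz":0,"roll":0},{"tx":0,"ty":0,"tz":0,"roll":0}]' | egrep 'pos|contact'
python3 -m handwheel '[{"tx":0,"ty":0,"tz":0.8,"roll":0},{"tx":0,"ty":0,"tz":0,"roll":0},{"tx":0,"ty":0,"tz":0,"roll":0}]'| egrep 'pos|contact'
python3 -m handwheel '[{"tx":0,"ty":0,"tz":0.6,"roll":0},{"tx":0,"ty":0,"tz":0,"roll":0},{"tx":0,"ty":0,"tz":0,"roll":0}]'| egrep 'pos|contact'
```

```text
tool_pos: [0.5372, 0.192, 0.062]
contact_force: [0.7, -0.9, -3.0]
tool_pos: [0.5373, 0.1921, 0.0614]
contact_force: [-0.0, -0.8, -2.4]
tool_pos: [0.5373, 0.1921, 0.0609]
contact_force: [0.4, -0.7, -3.2]
```

```bash
python3 -m handwheel '[{"tx":0,"ty":0,"tz":0.5,"roll":0},{"tx":0,"ty":0,"tz":0,"roll":0},{"tx":0,"ty":0,"tz":0,"roll":0}]' | egrep 'pos|contact'
python3 -m handwheel '[{"tx":0,"ty":0,"tz":0.4,"roll":0},{"tx":0,"ty":0,"tz":0,"roll":0},{"tx":0,"ty":0,"tz":0,"roll":0}]' | egrep 'pos|contact'
```

```text
tool_pos: [0.5374, 0.1921, 0.0608]
contact_force: [-1.9, -0.9, 2.4]
tool_pos: [0.5374, 0.1921, 0.0608]
contact_force: [-4.5, -0.5, 5.6]
```

```bash
python3 -m handwheel '[{"tx":0,"ty":0,"tz":0,"roll":0},{"tx":0,"ty":0,"tz":0,"roll":0},{"tx":0,"ty":0,"tz":0,"roll":0},{"tx":0,"ty":0,"tz":0,"roll":0},{"tx":0,"ty":0,"tz":0,"roll":0},{"tx":0,"ty":0,"tz":-4,"roll":0},{"tx":0,"ty":0,"tz":-15,"roll":0},{"tx":0,"ty":0,"tz":-30,"roll":0},{"tx":0,"ty":0,"tz":-35,"roll":0},{"tx":0,"ty":0,"tz":-30,"roll":0},{"tx":0,"ty":0,"tz":-10,"roll":0},{"tx":0,"ty":0,"tz":0,"roll":0}]' 74 40
python3 plan.py 472 -222.4 130 109; python3 plan.py 472 -222.4 130 40;python3 plan.py 472 -222.4 130 75
```

```text
t: 26.38
tool_pos: [0.5396, 0.1926, 0.1885]
tool_rot: [1.819, 2.555, 0.009]
contact_force: [0.7, -0.1, -0.5]
opening: 0.0744
grip_force: 0.0
t 26.38 pos [539.6 192.6 188.5] yaw 109.1 q6 -0.12 open 74.4 grip 0.0 F [ 0.7 -0.1 -0.5]
roll 0.0017 shift [-370.3 -199.5   57.3]
t 26.38 pos [539.6 192.6 188.5] yaw 109.1 q6 -0.12 open 74.4 grip 0.0 F [ 0.7 -0.1 -0.5]
roll 1.2059 shift [-319.   274.2   57.3]
t 26.38 pos [539.6 192.6 188.5] yaw 109.1 q6 -0.12 open 74.4 grip 0.0 F [ 0.7 -0.1 -0.5]
roll 0.5951 shift [-418.6   41.7   57.3]
```

```bash
python3 -m handwheel '[{"tx":-15,"ty":-8,"tz":0,"roll":0},{"tx":-28,"ty":-15,"tz":0,"roll":0},{"tx":-35,"ty":-19,"tz":0,"roll":0},{"tx":-35,"ty":-19,"tz":0,"roll":0},{"tx":-35,"ty":-19,"tz":0,"roll":0},{"tx":-35,"ty":-19,"tz":0,"roll":0},{"tx":-35,"ty":-19,"tz":0,"roll":0},{"tx":-35,"ty":-19,"tz":8,"roll":0},{"tx":-35,"ty":-19,"tz":10,"roll":0},{"tx":-35,"ty":-19,"tz":10,"roll":0},{"tx":-28,"ty":-15,"tz":10,"roll":0},{"tx":-15,"ty":-8,"tz":10,"roll":0}]' >/dev/null
python3 -m handwheel '[{"tx":-4,"ty":-2,"tz":5,"roll":0},{"tx":0,"ty":0,"tz":0,"roll":0},{"tx":0,"ty":0,"tz":0,"roll":0},{"tx":0,"ty":0,"tz":0,"roll":0}]' >/dev/null
python3 plan.py 472 -222.4 80 109.1
python3 - <<'E'
from h import *
im,d,K,k1,T=cam('wrist'); save('w4',im); P=cloud(d,K,k1,T); x,y,z=np.moveaxis(P,-1,0)
m=(np.hypot(x-.473,y+.223)<.05)&(z>.057)&(z<.066); print(m.sum(),cv2.minEnclosingCircle((P[m][:,:2]*1000).astype(np.float32)))
im,d,K,k1,T=cam('top'); save('top4',im); P=cloud(d,K,k1,T); x,y,z=np.moveaxis(P,-1,0)
m=(abs(x-.54)<.12)&(abs(y-.19)<.13)&(z>.06)&(z<.085)
print(m.sum(),np.median(z[m]),cv2.minAreaRect((P[m][:,:2]*1000).astype(np.float32)))
Q=P[m];A=np.c_[Q[:,:2],np.ones(len(Q))]; print('slopes',np.linalg.lstsq(A,Q[:,2],rcond=None)[0])
E
```

```text
t 27.72 pos [ 469.5 -221.8  130.7] yaw 109.2 q6 -0.92 open 73.9 grip 0.0 F [ 0.2 -0.8 -0.2]
roll 0.0012 shift [-1.4  2.2 50.7]
1131 ((473.3896179199219, -221.84677124023438), 25.92877769470215)
3053 0.07284565538741394 ((537.658935546875, 191.66119384765625), (61.162498474121094, 190.30873107910156), 19.902698516845703)
slopes [0.00276042 0.00128094 0.07108629]
```

View pics/w4.png

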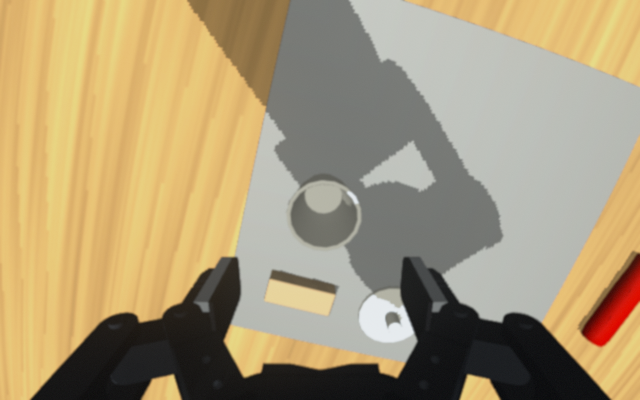

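```bash
python3 -m handwheel '[{"tx":-1.2,"ty":2.5,"tz":15,"roll":0},{"tx":0,"ty":0,"tz":25,"roll":0},{"tx":0,"ty":0,"tz":25,"roll":0},{"tx":0,"ty":0,"tz":16,"roll":0},{"tx":0,"ty":0,"tz":8,"roll":0},{"tx":0,"ty":0,"tz":3,"roll":0},{"tx":0,"ty":0,"tz":0,"roll":0},{"tx":0,"ty":0,"tz":0,"roll":0},{"tx":0,"ty":0,"tz":0,"roll":0}]' >/dev/null
python3 plan.py 472.5 -222.2 36 109.1
```

```text
t 28.57 pos [ 473.2 -223.9   40.6] yaw 109.1 q6 -0.92 open 74.0 grip 0.0 F [0.1 0.6 0.2]
roll 0.0001 shift [ 1.9 -0.1  4.6]
```

```bash
python3 -m handwheel '[{"tx":1.8,"ty":0,"tz":2,"roll":0},{"tx":0,"ty":0,"tz":2,"roll":0},{"tx":0,"ty":0,"tz":0,"roll":0},{"tx":0,"ty":0,"tz":0,"roll":0}]' >/dev/null
python3 -m handwheel '[{"tx":0,"ty":0,"tz":0,"roll":0},{"tx":0,"ty":0,"tz":0,"roll":0},{"tx":0,"ty":0,"tz":0,"roll":0},{"tx":0,"ty":0,"tz":0,"roll":0},{"tx":0,"ty":0,"tz":0,"roll":0},{"tx":0,"ty":0,"tz":0,"roll":0},{"tx":0,"ty":0,"tz":0,"roll":0},{"tx":0,"ty":0,"tz":0,"roll":0}]' 44 35 >/dev/null
python3 plan.py 472.5 -222.2 36 109.1
python3 -m handwheel '[{"tx":0,"ty":0,"tz":-2,"roll":0},{"tx":0,"ty":0,"tz":-6,"roll":0},{"tx":0,"ty":0,"tz":-12,"roll":0},{"tx":0,"ty":0,"tz":-20,"roll":0},{"tx":0,"ty":0,"tz":-30,"roll":0},{"tx":0,"ty":0,"tz":-30,"roll":0},{"tx":0,"ty":0,"tz":-30,"roll":0},{"tx":0,"ty":0,"tz":-20,"roll":0},{"tx":0,"ty":0,"tz":-8,"roll":0},{"tx":0,"ty":0,"tz":0,"roll":0},{"tx":0,"ty":0,"tz":0,"roll":0}]' >/dev/null
python3 plan.py 537.7 191.7 190 109.1
python3 - <<'E'
from h import *
im,d,K,k1,T=cam('wrist'); save('w5',im)
E
```

```text
t 29.57 pos [ 471.8 -221.8   35.4] yaw 109.1 q6 -0.92 open 50.6 grip 36.1 F [-1.3  0.5  5.6]
roll -0.0001 shift [-0.6  0.6 -0.6]
t 30.48 pos [ 471.2 -221.4  192.4] yaw 109.1 q6 -0.92 open 50.0 grip 36.6 F [ 0.  -0.9 -2. ]
roll -0.0001 shift [368.6 198.1   2.5]
```

View pics/w5.png

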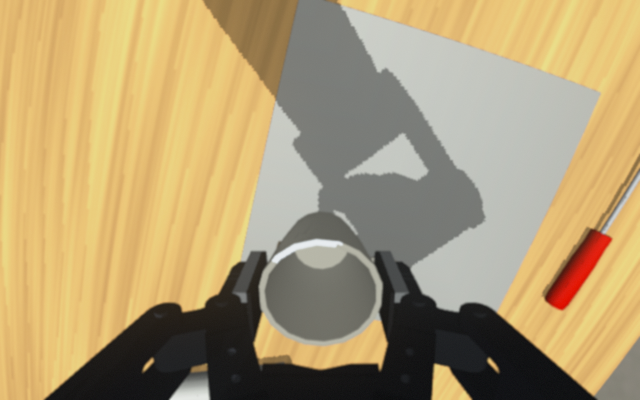

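The crucible hangs upright between the fingers, with its rim centred at about (320,290). I'm carrying it to the batt.

```bash
python3 -m handwheel '[{"tx":10,"ty":5,"tz":0,"roll":0},{"tx":20,"ty":11,"tz":0,"roll":0},{"tx":30,"ty":16,"tz":0,"roll":0},{"tx":33,"ty":18,"tz":0,"roll":0},{"tx":33,"ty":18,"tz":0,"roll":0},{"tx":33,"ty":18,"tz":0,"roll":0},{"tx":33,"ty":18,"tz":0,"roll":0},{"tx":33,"ty":18,"tz":0,"roll":0},{"tx":33,"ty":18,"tz":0,"roll":0},{"tx":33,"ty":18,"tz":0,"roll":0},{"tx":30,"ty":16,"tz":0,"roll":0},{"tx":25,"ty":13,"tz":0,"roll":0}]' >/dev/null
python3 -m handwheel '[{"tx":14,"ty":6,"tz":0,"roll":0},{"tx":6,"ty":2,"tz":0,"roll":0},{"tx":0,"ty":0,"tz":0,"roll":0},{"tx":0,"ty":0,"tz":0,"roll":0},{"tx":0,"ty":0,"tz":0,"roll":0}]' >/dev/null
python3 plan.py 537.7 191.7 101.4 109.1
python3 - <<'E'
from h import *
im,d,K,k1,T=cam('wrist'); o=ctrl.get_obs()['tool_pos']
P=cloud(d,K,k1,T); x,y,z=np.moveaxis(P,-1,0); zr=o[2]+.0256
m=(np.hypot(x-o[0],y-o[1])<.028)&(abs(z-zr)<.005); print(m.sum(),cv2.minEnclosingCircle((P[m][:,:2]*1000).astype(np.float32)))
Q=P[m];A=np.c_[Q[:,:2],np.ones(len(Q))]; print('slopes',np.linalg.lstsq(A,Q[:,2],rcond=None)[0])
E
```

```text
t 31.95 pos [535.6 187.1 192.2] yaw 109.0 q6 -0.13 open 50.2 grip 36.6 F [ 0.1 -0.4 -1.1]
roll -0.0012 shift [ 3.7  3.6 90.8]
3868 ((535.8572998046875, 187.65151977539062), 27.969791412353516)
slopes [-0.00643072  0.01291363  0.21802568]
```

```bash
python3 -m handwheel '[{"tx":2,"ty":2.5,"tz":12,"roll":0},{"tx":0,"ty":0,"tz":25,"roll":0},{"tx":0,"ty":0,"tz":22,"roll":0},{"tx":0,"ty":0,"tz":12,"roll":0},{"tx":0,"ty":0,"tz":5,"roll":0},{"tx":0,"ty":0,"tz":0,"roll":0},{"tx":0,"ty":0,"tz":0,"roll":0},{"tx":0,"ty":0,"tz":0,"roll":0}]' >/dev/null
python3 plan.py 537.7 191.7 101.4 109.1
```

```text
t 32.67 pos [538.9 190.8 118.5] yaw 109.1 q6 -0.12 open 50.5 grip 36.6 F [ 0.7 -0.1 -0.8]
roll -0.0004 shift [ 1.2 -0.9 17.1]
```

```bash
python3 -m handwheel '[{"tx":1,"ty":-0.8,"tz":7,"roll":0},{"tx":0,"ty":0,"tz":5,"roll":0},{"tx":0,"ty":0,"tz":2.5,"roll":0},{"tx":0,"ty":0,"tz":1,"roll":0},{"tx":0,"ty":0,"tz":0,"roll":0},{"tx":0,"ty":0,"tz":0,"roll":0}]' | egrep 'pos|contact'
python3 -m handwheel '[{"tx":0,"ty":0,"tz":0.7,"roll":0},{"tx":0,"ty":0,"tz":0,"roll":0},{"tx":0,"ty":0,"tz":0,"roll":0}]'| egrep 'pos|contact'
python3 -m handwheel '[{"tx":0,"ty":0,"tz":0.5,"roll":0},{"tx":0,"ty":0,"tz":0,"roll":0},{"tx":0,"ty":0,"tz":0,"roll":0}]'| egrep 'pos|contact'
```

```text
tool_pos: [0.5366, 0.1914, 0.1015]
contact_force: [-0.2, 0.1, -0.2]
tool_pos: [0.5367, 0.1914, 0.1014]
contact_force: [-3.6, -0.2, 5.1]
tool_pos: [0.5368, 0.1915, 0.1014]
contact_force: [-4.8, -1.2, 7.8]
```

```bash
python3 -m handwheel '[{"tx":0,"ty":0,"tz":-0.5,"roll":0},{"tx":0,"ty":0,"tz":0,"roll":0},{"tx":0,"ty":0,"tz":0,"roll":0}]' | egrep contact
python3 -m handwheel '[{"tx":0,"ty":0,"tz":0,"roll":0},{"tx":0,"ty":0,"tz":0,"roll":0},{"tx":0,"ty":0,"tz":0,"roll":0},{"tx":0,"ty":0,"tz":0,"roll":0},{"tx":0,"ty":0,"tz":-4,"roll":0},{"tx":0,"ty":0,"tz":-15,"roll":0},{"tx":0,"ty":0,"tz":-30,"roll":0},{"tx":0,"ty":0,"tz":-35,"roll":0},{"tx":0,"ty":0,"tz":-10,"roll":0},{"tx":0,"ty":0,"tz":0,"roll":0}]' 72 40 >/dev/null
python3 plan.py 572.7 -314.1 130 109.1
```

```text
contact_force: [-3.3, -0.4, 5.7]
t 34.75 pos [539.3 192.  199.8] yaw 109.1 q6 -0.12 open 72.1 grip 0.0 F [ 1.2 -0.6  1.1]
roll -0.0001 shift [-489.1 -134.7   69.1]
```

```bash
python3 -m handwheel '[{"tx":-15,"ty":-4,"tz":0,"roll":0},{"tx":-28,"ty":-8,"tz":0,"roll":0},{"tx":-36,"ty":-10,"tz":0,"roll":0},{"tx":-36,"ty":-10,"tz":0,"roll":0},{"tx":-36,"ty":-10,"tz":0,"roll":0},{"tx":-36,"ty":-10,"tz":0,"roll":0},{"tx":-36,"ty":-10,"tz":0,"roll":0},{"tx":-36,"ty":-10,"tz":5,"roll":0},{"tx":-36,"ty":-10,"tz":10,"roll":0},{"tx":-36,"ty":-10,"tz":10,"roll":0},{"tx":-36,"ty":-10,"tz":15,"roll":0},{"tx":-36,"ty":-10,"tz":15,"roll":0}]' 32 30 >/dev/null
python3 -m handwheel '[{"tx":-36,"ty":-10,"tz":15,"roll":0},{"tx":-28,"ty":-8,"tz":10,"roll":0},{"tx":-15,"ty":-4,"tz":0,"roll":0},{"tx":-4,"ty":0,"tz":0,"roll":0},{"tx":0,"ty":0,"tz":0,"roll":0},{"tx":0,"ty":0,"tz":0,"roll":0},{"tx":0,"ty":0,"tz":0,"roll":0}]' >/dev/null
python3 plan.py 572.7 -314.1 60 109.1
python3 - <<'E'
from h import *
im,d,K,k1,T=cam('wrist'); P=cloud(d,K,k1,T); x,y,z=np.moveaxis(P,-1,0)
for a,b in((.023,.032),(.0085,.0145)):
    m=(np.hypot(x-.573,y+.314)<.037)&(z>a)&(z<b); Q=P[m]; print(m.sum(),cv2.minEnclosingCircle((Q[:,:2]*1000).astype(np.float32)),np.median(Q[:,2]))
im,d,K,k1,T=cam('top'); P=cloud(d,K,k1,T); x,y,z=np.moveaxis(P,-1,0)
m=(np.hypot(x-.538,y-.192)<.05)&(z>.118); print('cruc',m.sum(),cv2.minEnclosingCircle((P[m][:,:2]*1000).astype(np.float32)),np.percentile(z[m],[10,50,90]))
E
```

```text
t 36.33 pos [ 569.5 -310.2  115.4] yaw 109.2 q6 -0.95 open 32.0 grip 0.0 F [-0.1  0.3  0.3]
roll 0.0016 shift [-4.7  1.7 55.4]
246 ((573.5304565429688, -312.9451599121094), 6.5655412673950195) 0.027762621836928528
4259 ((573.62109375, -313.07781982421875), 30.93535614013672) 0.010873211133782118
cruc 217 ((536.9852905273438, 190.53707885742188), 26.032516479492188) [0.12043285 0.12707062 0.12899435]
```

```bash
python3 -m handwheel '[{"tx":-3,"ty":2,"tz":12,"roll":0},{"tx":0,"ty":0,"tz":25,"roll":0},{"tx":0,"ty":0,"tz":25,"roll":0},{"tx":0,"ty":0,"tz":15,"roll":0},{"tx":0,"ty":0,"tz":6,"roll":0},{"tx":0,"ty":0,"tz":2,"roll":0},{"tx":0,"ty":0,"tz":0,"roll":0},{"tx":0,"ty":0,"tz":0,"roll":0},{"tx":0,"ty":0,"tz":0,"roll":0}]' >/dev/null
python3 plan.py 573.2 -313.6 14 109.1
```

```text
t 37.18 pos [ 573.  -314.7   31.5] yaw 109.1 q6 -0.95 open 32.0 grip 0.0 F [0.5 0.6 0.6]
roll -0.0001 shift [ 1.   0.5 17.5]
```

```bash
python3 -m handwheel '[{"tx":1,"ty":0.5,"tz":7,"roll":0},{"tx":0,"ty":0,"tz":5,"roll":0},{"tx":0,"ty":0,"tz":3,"roll":0},{"tx":0,"ty":0,"tz":1,"roll":0},{"tx":0,"ty":0,"tz":0,"roll":0},{"tx":0,"ty":0,"tz":0,"roll":0},{"tx":0,"ty":0,"tz":0,"roll":0}]' >/dev/null
python3 plan.py 573.2 -313.6 14 109.1
python3 -m handwheel '[{"tx":0,"ty":0,"tz":0,"roll":0},{"tx":0,"ty":0,"tz":0,"roll":0},{"tx":0,"ty":0,"tz":0,"roll":0},{"tx":0,"ty":0,"tz":0,"roll":0},{"tx":0,"ty":0,"tz":0,"roll":0},{"tx":0,"ty":0,"tz":0,"roll":0},{"tx":0,"ty":0,"tz":0,"roll":0}]' 5 35 >/dev/null
python3 plan.py 573.2 -313.6 14 109.1
```

```text
t 37.77 pos [ 572.1 -312.9   13.9] yaw 109.1 q6 -0.95 open 31.8 grip 0.0 F [-1.2 -0.3  0.7]
roll -0.0002 shift [-1.   0.8 -0.1]
t 38.35 pos [ 572.3 -313.    14.1] yaw 109.1 q6 -0.95 open 10.9 grip 34.3 F [ 0.4 -0.2  1.6]
roll -0.0002 shift [-0.9  0.7  0.1]
```

```bash
python3 -m handwheel '[{"tx":0,"ty":0,"tz":-2,"roll":0},{"tx":0,"ty":0,"tz":-6,"roll":0},{"tx":0,"ty":0,"tz":-12,"roll":0},{"tx":0,"ty":0,"tz":-20,"roll":0},{"tx":0,"ty":0,"tz":-30,"roll":0},{"tx":0,"ty":0,"tz":-30,"roll":0},{"tx":0,"ty":0,"tz":-30,"roll":0},{"tx":0,"ty":0,"tz":-30,"roll":0},{"tx":0,"ty":0,"tz":-20,"roll":0},{"tx":0,"ty":0,"tz":-8,"roll":0},{"tx":0,"ty":0,"tz":0,"roll":0},{"tx":0,"ty":0,"tz":0,"roll":0}]' >/dev/null
python3 plan.py 537 191 190 109.1
python3 - <<'E'
from h import *
im,d,K,k1,T=cam('wrist'); o=ctrl.get_obs()['tool_pos']; save('w6',im)
P=cloud(d,K,k1,T); x,y,z=np.moveaxis(P,-1,0)
m=(np.hypot(x-o[0],y-o[1])<.036)&(abs(z-(o[2]-.003))<.006); Q=P[m]; print(m.sum(),cv2.minEnclosingCircle((Q[:,:2]*1000).astype(np.float32)))
A=np.c_[Q[:,:2],np.ones(len(Q))]; print('slopes',np.linalg.lstsq(A,Q[:,2],rcond=None)[0])
E
```

```text
t 39.35 pos [ 571.8 -312.6  201.4] yaw 109.1 q6 -0.95 open 11.2 grip 34.1 F [ 0.3 -0.5 -0.8]
roll -0.0002 shift [487.3 132.   11.5]
6612 ((573.02587890625, -313.0330810546875), 31.39470863342285)
slopes [ 0.00130693 -0.00750263  0.19510215]
```

View pics/w6.png

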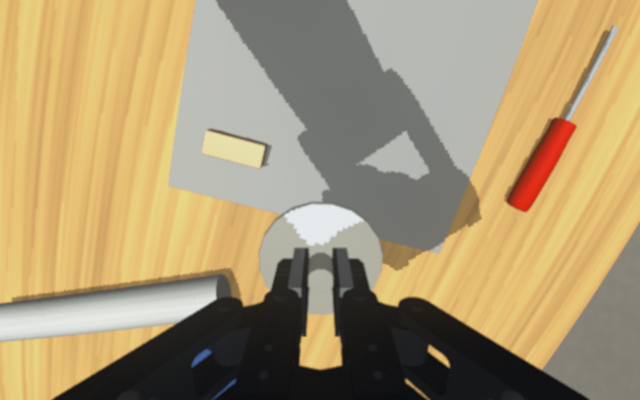

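The lid is held level by its knob and centred at about (320,258). I'm carrying it over the crucible.

```bash
python3 -m handwheel '[{"tx":12,"ty":3,"tz":0,"roll":0},{"tx":24,"ty":6,"tz":0,"roll":0},{"tx":33,"ty":9,"tz":0,"roll":0},{"tx":33,"ty":9,"tz":0,"roll":0},{"tx":33,"ty":9,"tz":0,"roll":0},{"tx":33,"ty":9,"tz":0,"roll":0},{"tx":33,"ty":9,"tz":0,"roll":0},{"tx":33,"ty":9,"tz":0,"roll":0},{"tx":33,"ty":9,"tz":0,"roll":0},{"tx":33,"ty":9,"tz":0,"roll":0},{"tx":33,"ty":9,"tz":0,"roll":0},{"tx":33,"ty":9,"tz":0,"roll":0}]' >/dev/null
python3 -m handwheel '[{"tx":33,"ty":9,"tz":0,"roll":0},{"tx":33,"ty":9,"tz":0,"roll":0},{"tx":28,"ty":8,"tz":0,"roll":0},{"tx":18,"ty":5,"tz":0,"roll":0},{"tx":8,"ty":2,"tz":0,"roll":0},{"tx":0,"ty":0,"tz":0,"roll":0},{"tx":0,"ty":0,"tz":0,"roll":0},{"tx":0,"ty":0,"tz":0,"roll":0}]' >/dev/null
python3 plan.py 537 191 135.1 109.1
python3 -m handwheel '[{"tx":0,"ty":0,"tz":10,"roll":0},{"tx":0,"ty":0,"tz":20,"roll":0},{"tx":0,"ty":0,"tz":12,"roll":0},{"tx":0,"ty":0,"tz":5,"roll":0},{"tx":0,"ty":0,"tz":0,"roll":0},{"tx":0,"ty":0,"tz":0,"roll":0},{"tx":0,"ty":0,"tz":0,"roll":0}]' >/dev/null
python3 plan.py 537 191 135.1 109.1
```

```text
t 41.07 pos [537.5 188.7 201. ] yaw 109.0 q6 -0.12 open 11.0 grip 34.1 F [ 0.4  0.5 -0.4]
roll -0.0011 shift [ 2.4  0.3 65.9]
t 41.65 pos [538.4 189.6 155.6] yaw 109.1 q6 -0.12 open 11.2 grip 34.1 F [ 0.5  0.1 -0.7]
roll -0.0004 shift [ 1.8 -0.9 20.5]
```

```bash
python3 -m handwheel '[{"tx":1.5,"ty":-0.8,"tz":8,"roll":0},{"tx":0,"ty":0,"tz":6,"roll":0},{"tx":0,"ty":0,"tz":3,"roll":0},{"tx":0,"ty":0,"tz":1,"roll":0},{"tx":0,"ty":0,"tz":0,"roll":0},{"tx":0,"ty":0,"tz":0,"roll":0},{"tx":0,"ty":0,"tz":0,"roll":0}]' | egrep 'pos|contact'
python3 plan.py 536.8 191.0 135.1 109.1
```

```text
tool_pos: [0.5367, 0.1909, 0.137]
contact_force: [-0.0, 0.1, -0.2]
t 42.23 pos [536.7 190.9 137. ] yaw 109.1 q6 -0.12 open 10.8 grip 34.1 F [-0.   0.1 -0.2]
roll -0.0001 shift [0.1 0.1 1.9]
```

```bash
python3 -m handwheel '[{"tx":0,"ty":0,"tz":0.8,"roll":0},{"tx":0,"ty":0,"tz":0.6,"roll":0},{"tx":0,"ty":0,"tz":0,"roll":0},{"tx":0,"ty":0,"tz":0,"roll":0}]' | egrep 'pos|contact'
python3 -m handwheel '[{"tx":0,"ty":0,"tz":0.5,"roll":0},{"tx":0,"ty":0,"tz":0,"roll":0},{"tx":0,"ty":0,"tz":0,"roll":0}]'| egrep 'pos|contact'
python3 -m handwheel '[{"tx":0,"ty":0,"tz":0.4,"roll":0},{"tx":0,"ty":0,"tz":0,"roll":0},{"tx":0,"ty":0,"tz":0,"roll":0}]'| egrep 'pos|contact'
```

```text
tool_pos: [0.5366, 0.1908, 0.1354]
contact_force: [0.6, 0.2, -0.6]
tool_pos: [0.5367, 0.1909, 0.1354]
contact_force: [-1.5, -0.5, 3.7]
tool_pos: [0.5369, 0.1909, 0.1353]
contact_force: [-2.0, -0.6, 4.2]
```

Contact is made, so I'm opening modestly to release, rising, and checking.

```bash
python3 -m handwheel '[{"tx":0,"ty":0,"tz":-0.3,"roll":0},{"tx":0,"ty":0,"tz":0,"roll":0},{"tx":0,"ty":0,"tz":0,"roll":0},{"tx":0,"ty":0,"tz":0,"roll":0},{"tx":0,"ty":0,"tz":-4,"roll":0},{"tx":0,"ty":0,"tz":-15,"roll":0},{"tx":0,"ty":0,"tz":-30,"roll":0},{"tx":0,"ty":0,"tz":-30,"roll":0},{"tx":0,"ty":0,"tz":-20,"roll":0},{"tx":0,"ty":0,"tz":-5,"roll":0},{"tx":0,"ty":0,"tz":0,"roll":0}]' 34 30 >/dev/null
python3 -m handwheel '[{"tx":-15,"ty":0,"tz":0,"roll":0},{"tx":-30,"ty":0,"tz":0,"roll":0},{"tx":-35,"ty":0,"tz":0,"roll":0},{"tx":-35,"ty":0,"tz":0,"roll":0},{"tx":-35,"ty":0,"tz":0,"roll":0},{"tx":-35,"ty":0,"tz":0,"roll":0},{"tx":-30,"ty":0,"tz":0,"roll":0},{"tx":-15,"ty":0,"tz":0,"roll":0},{"tx":0,"ty":0,"tz":0,"roll":0},{"tx":0,"ty":0,"tz":0,"roll":0},{"tx":0,"ty":0,"tz":0,"roll":0}]'
python3 - <<'E'
from h import *
im,d,K,k1,T=cam('top'); save('top7',im); P=cloud(d,K,k1,T); x,y,z=np.moveaxis(P,-1,0)
m=(np.hypot(x-.538,y-.192)<.05)&(z>.128)&(z<.139); Q=P[m]; print('lid',m.sum(),cv2.minEnclosingCircle((Q[:,:2]*1000).astype(np.float32)),np.median(Q[:,2]))
A=np.c_[Q[:,:2],np.ones(len(Q))]; print('slopes',np.linalg.lstsq(A,Q[:,2],rcond=None)[0])
m=(abs(x-.54)<.12)&(abs(y-.19)<.13)&(z>.06)&(z<.085); print(cv2.minAreaRect((P[m][:,:2]*1000).astype(np.float32)))
im,d,K,k1,T=cam('scene'); save('s7',im[40:240,220:460].repeat(3,0).repeat(3,1))
E
```

```text
t: 44.9
tool_pos: [0.6111, -0.0254, 0.2375]
tool_rot: [-1.82, -2.558, 0.001]
contact_force: [-0.7, -0.2, 0.3]
opening: 0.034
grip_force: 0.0
lid 877 ((537.267578125, 189.86061096191406), 31.200143814086914) 0.13319853057712272
slopes [0.0023617  0.00069308 0.1318415 ]
((537.6956176757812, 191.94041442871094), (61.01008987426758, 190.03466796875), 20.03238296508789)
```

View pics/s7.png

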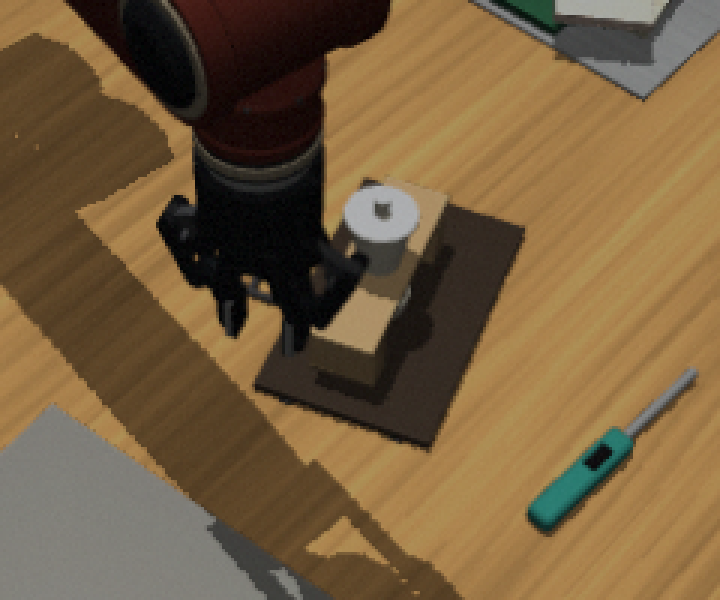

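The crop shows the lidded crucible at (380,230) standing on the batt, with the props beneath it. The lid measures level and is centred within about 1 mm of the crucible, so I'm handing the job in.

```bash
python3 -c "
from station import ctrl
print(ctrl.finish_job())"
```

```text
the job is handed in; nothing more can be done
None
```

The second tier is built and the job is handed in at about 45 s of the 134 s allowed: both props, the batt and the crucible with its lid all measured within tolerance after release, but the hand-in returned no verdict.

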